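Clear the hammer off the rod box and hold its lid open

ROBOT

A 7-joint arm with a two-finger parallel gripper is mounted at the origin on the work surface. World frame = base frame: x ahead of the robot, y to its left, z up, the work surface at z = 0. Lengths are in m, angles in rad, forces in N, time in s.
With the tool pointing down it reaches from about 0.4 to 0.9 m from the base axis. Payload 5.6 kg.
Tool frame: the origin (TCP) lies between the finger pads; the fingertips stand 25 mm ahead of it and the grasp point (between the pads) lies 6 mm ahead of it; z points along the fingers, y is the direction in which the jaws open and shut (so a half turn about z gives the same grasp; the last joint's range is limited). The gripper opens to 92 mm and grips with 3 to 60 N. Pads are 20 mm wide; open, the fingers measure 128 mm over their backs; the gripper's body (75 mm by 189 mm) begins 69 mm behind the grasp point.
Start: joints at [1.175, 0.468, -0.012, 1.603, 0.006, 1.071, -0.056], TCP at [0.225, -0.61, 0.24] pointing down, gripper open.
Joint ranges: [-2.53, 2.53], [-0.31, 2.02], [-1.57, 1.55], [0.28, 2.44], [-1.29, 4.43], [0.15, 1.84], [-2.92, 2.92]. Speed limits (rad/s): [2.57, 2.57, 3.14, 3.14, 3.14, 3.14, 3.14].

INTERFACE

Orientations are given as a unit quaternion [w, x, y, z].
In Python, from station import readout, cams, bot gives the robot as it stands.
- The arm moves only by the shell command python3 -m creep 'ROWS' [FORCE]. ROWS is JSON, a list of rows, each an object of numbers: "x", "y", "z": the shift along the tool's x, y, z in mm; "turn": the turn about the tool's z in degrees; "gripper": the closure, from -1 (fully open) to 1 (shut). A call has 1 to 12 rows; each row is the pose to reach, as a shift and turn from the pose measured when the call began, along the tool's axes at that moment; what a row does not reach only later rows make up. A row lasts 1/8 s, in which the tool goes at most 62.5 mm and 10.7 degrees, less where a joint would pass 70% of its speed; a pose out of reach is approached as far as the arm can. A call with a gripper value outside its range is refused whole. The fingers move at their own pace and stop on an object; FORCE is the grip in N (left out, the last holds). Time passes only in rows, so rows that repeat a pose let the fingers close. It gives the time, the measured TCP pose, the force and the opening at its end, in the units of the state.
- readout.get_obs(): the state, without advancing time (a new reading comes with each control period).
- cams.snapshot(name): name is "side" or "top" or "wrist"; returns a dict with "pixels" (480x640x3 uint8, blue, green, red), "depth" (480x640 float32, m along the optical axis (not along the pixel's ray), 0 where there is no reading), "intrinsics" (3x3 intrinsics, pixels), "cam_to_world" (4x4, takes a point from camera to world coordinates). Camera axes: x right, y up, looking along -z (the intrinsics and any distortion apply to the point x, -y, -z); pixel columns grow to the right and rows downward; lengths in m; the calibration is good to about 2 mm. A picture is of the moment at which its call begins.
- bot.close_job(): hands the job in, once; it reports no verdict.
The state is a dict: "clock": time; "q": joint angles; "dq": joint speeds; "effort": joint torques, N m; "ee_pos": TCP position; "ee_rot": TCP orientation; "ft_force": force on the tool from outside, world axes, zero at the start; "torque": the same for the moment, N m; "finger_gap": finger opening in m.
Only numpy, scipy, OpenCV 4.12 (cv2) and the standard library are available. Lean on these libraries where they do the work, as an engineer would, in place of code of your own. Each camera call takes 0.05 s, during which the arm holds its last target. There are 200 camera calls.

TASK

A chipping hammer is lying on the shut lid of the steel welding-rod box: pick it up and lay it down flat in the open aluminium tray without dropping it. Then raise the box lid to 60 degrees from shut (within 6 degrees) and keep holding it there with the gripper so that a colleague can take rods out; finish while still holding the lid, since it falls shut when let go. Leave the other things on the bench where they are.

Things in the scene. Friction and masses are not known exactly. Their poses are not given: they have to be found in the camera images.
- box: grey steel rod box, open-topped, fixed to the bench, 220 (its x) x 280 (its y) x 100 mm high; origin at the centre of its underside, x points from the handle side to the hinge side, z up. Its lid is hinged along the top edge at +x. It stands in the middle of the bench, its yaw varies
- lid_hinge (a point): point on the hinge axis, half-way along it: 110 mm along the box's x from its origin, 100 mm up. The hinge axis runs along the box's y. The lid is a bare steel sheet 220 (from hinge to free edge) x 280 x 6 mm; shut, its underside is level with this point, its top face 6 mm above it
- lid (a joint): lid angle in rad: 0 shut (level), grows as the lid is raised, 1.047 is 60 degrees, stop at 1.9. The hinge turns freely; the lid weighs about 0.4 to 0.8 kg and falls shut from anything below about 90 degrees when let go
- lid_bar (a point): centre of the lid's bar handle: a round dark steel bar 12 mm thick, 130 mm long along the lid's y, on two end posts, its axis 40 mm above the lid's top face; it is 195 mm from the hinge axis along the lid and 46 mm square to it (above the underside), so near the free edge. It turns with the lid; being round it can roll between gripping fingers
- hammer_grip (a point): point on the axis of the chipping hammer's wooden handle near its centre of mass, half-way up; a good place to grasp across the handle. x points along the handle to the head, z up. Handle 26 mm wide (y), 24 mm high, from 37 mm ahead of this point (where the head begins) to 150 mm behind it; dark steel head to 61 mm ahead, 60 mm to either side in y, 24 mm high
- hammer: the chipping hammer itself, 211 mm long; origin under its handle axis, 45 mm behind point hammer_grip (along -x) and 12 mm lower; same axes. About 0.3 to 0.4 kg. At the start it lies flat on the lid, roughly along the hinge, head towards the +y side of the box
- tray: open aluminium tool tray, fixed to the bench, 320 (its x) x 170 (its y) x 40 mm high, walls and floor 5 mm thick; origin at the centre of its underside. It stands to the left or to the right of the box, its yaw varies
- angle_iron: bystander: loose L-shaped steel offcut 140 x 60 x 60 mm, on the other side of the box than the tray; origin at its underside
- spray_can: bystander: upright aluminium can, 60 mm across, 150 mm high, behind the box; origin at the centre of its foot
- magnet_square: bystander: flat square welding magnet 80 x 80 x 24 mm, behind the box; origin at the centre of its underside
There are look-alikes about, which are no part of the job. Of the things like the hammer, leave any that is pink; of the rest the larger one is meant.

How it is judged:
On the way:
1. the hammer lies flat in the tray, let go and at rest, with the lid still shut (x of hammer_grip in the frame of tray between -0.12 and 0.12 m and y of hammer_grip in the frame of tray between -0.075 and 0.075 m and z of hammer_grip in the frame of tray below 0.035 m and angle between hammer_grip's own x axis and vertical between 1.4508 and 1.6908 rad and contact force between the fingers and hammer below 0.1 N and linear speed of hammer below 0.03 m/s and value of joint lid below 0.15 rad), for 0.2 s.
At the end, for the whole second after the job is handed in: The hammer lies flat (within 7 degrees) and still in the tray, let go; the lid stands still at 54 to 66 degrees from shut, carried by the gripper (over 0.4 N of contact) and by nothing else (x of hammer_grip in the frame of tray between -0.12 and 0.12 m and y of hammer_grip in the frame of tray between -0.075 and 0.075 m and z of hammer_grip in the frame of tray below 0.035 m and angle between hammer_grip's own x axis and vertical between 1.4508 and 1.6908 rad and contact force between the fingers and hammer below 0.1 N and linear speed of hammer below 0.03 m/s and value of joint lid between 0.942478 and 1.15192 rad and velocity of joint lid between -0.1 and 0.1 rad/s and contact force between any of the fingers, the arm and lid above 0.4 N and contact force between each of angle_iron, spray_can, magnet_square, hammer and lid below 0.1 N); the arm keeps its last pose, push and grip.
It fails at once if the angle iron is moved by more than 30 mm (distance of angle_iron from where it was at the start of the episode above 0.03 m).
It fails at once if the spray can is moved by more than 30 mm (distance of spray_can from where it was at the start of the episode above 0.03 m).
It fails at once if the magnet square is moved by more than 30 mm (distance of magnet_square from where it was at the start of the episode above 0.03 m).
It fails at once if the hammer is let fall into the tray from a height (contact force between the fingers and hammer below 0.05 N and horizontal distance between hammer_grip and tray below 0.15 m and height (world z) of hammer_grip above 0.06 m and linear speed of hammer above 0.3 m/s).
It fails at once if the lid is raised with the hammer on it (value of joint lid above 0.3 rad and contact force between hammer and lid above 0.1 N).
It also fails if it takes over 64 s, if anything falls off the work surface, if the arm or the gripper's body presses on something with over 40 N, if the wrist force passes 120 N, or if a joint passes its speed limit or range.

## Working session

There is one attempt and no reset: what is moved stays moved. The work goes in short steps, Python scripts to look and compute and a shell command to move; the robot and the scene stay as the last step left them, time stands still between calls to the robot, and variables do not carry over. Pictures are saved under pics/ and viewed, about 8 in all and at most 12, crops included, and the job is handed in when it is done.

```bash
ls; mkdir -p pics; cat > h.py <<'E'
import numpy as np, cv2
from station import readout, cams, bot
from scipy.spatial.transform import Rotation as R
def snap(n,tag):
    s=cams.snapshot(n); cv2.imwrite(f'pics/{tag}.png',s['pixels'])
    np.savez(f'pics/{tag}.npz',d=s['depth'],K=s['intrinsics'],T=s['cam_to_world'],p=s['pixels']); return s
def pts(tag):
    s=np.load(f'pics/{tag}.npz'); d=s['d'];K=s['K'];v,u=np.mgrid[:480,:640]
    c=np.stack([(u-K[0,2])/K[0,0]*d,-(v-K[1,2])/K[1,1]*d,-d],-1)
    w=c@s['T'][:3,:3].T+s['T'][:3,3]; w[d==0]=np.nan; return w
def rot(o): 
    q=o['ee_rot']; return R.from_quat([q[1],q[2],q[3],q[0]]).as_matrix()
E
python3 - <<'E'
from h import *
o=readout.get_obs(); print(o); print(rot(o).round(3))
s=snap('top','top0');print(s['cam_to_world'].round(3),s['intrinsics']); snap('side','side0')
E
```

```text
pics
{'clock': 0.0, 'q': array([ 1.17495011,  0.46836522, -0.0116032 ,  1.60364596,  0.00600968,
        1.07139055, -0.05633798]), 'dq': array([-7.84609343e-04, -9.80262767e-04,  1.25339432e-04, -5.81629295e-05,
        1.64619182e-03, -6.37153148e-04,  1.35172359e-03]), 'effort': array([ 1.92886582e-04, -5.20569742e+01, -1.25913692e-02, -2.43745100e+01,
       -5.66552498e-02,  1.72506255e-02,  1.57067957e-04]), 'ee_pos': array([ 0.22436421, -0.60946277,  0.23863883]), 'ee_rot': array([-8.59541316e-04,  9.84485878e-01,  1.75461588e-01, -2.20500439e-04]), 'ft_force': array([-0.03967126,  0.89337199,  0.01719479]), 'torque': array([-0.01379622,  0.02858991, -0.04207824]), 'finger_gap': 0.09173044844471576}
[[ 0.938  0.345 -0.001]
 [ 0.345 -0.938  0.002]
 [-0.    -0.002 -1.   ]]
[[-3.000e-03  9.870e-01 -1.580e-01  3.890e-01]
 [-1.000e+00 -1.000e-03  7.000e-03 -2.500e-02]
 [ 7.000e-03  1.580e-01  9.870e-01  1.181e+00]
 [ 0.000e+00  0.000e+00  0.000e+00  1.000e+00]] [[481.7256127    0.         315.76186555]
 [  0.         481.7256127  230.59084985]
 [  0.           0.           1.        ]]
```

View pics/top0.png

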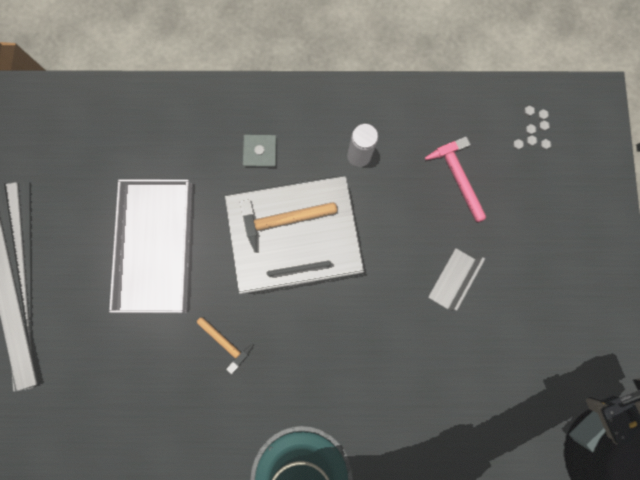

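View pics/side0.png

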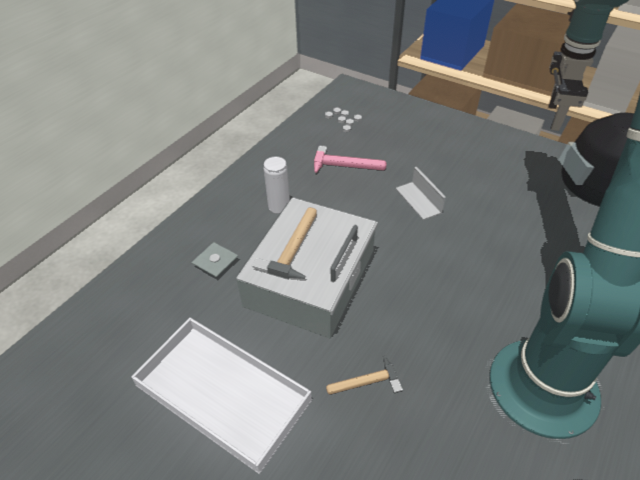

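The top view has world x up and y to the left. It shows the lid with corners at (226,196), (346,178), (365,272) and (240,292), and the large hammer on it from head (251,230) to handle end (337,209). The bar runs from (268,272) to (333,265) and the tray spans (118,180) to (184,312). The pink hammer and the small hammer on the bench are the look-alikes.

```bash
python3 - <<'E'
from h import *
w=pts('top0'); p=np.load('pics/top0.npz')['p'].astype(int)
print('lid',np.nanmedian(w[240:250,285:345,2])) 
hsv=cv2.cvtColor(p.astype(np.uint8),cv2.COLOR_BGR2HSV)
m=np.zeros((480,640),bool); m[195:240,255:345]=1
wood=m&(hsv[...,1]>90)&(w[...,2]>.115)
P=w[wood]; c,sz,a=cv2.minAreaRect(P[:,:2].astype(np.float32)); print('wood',len(P),c,sz,a,np.median(P[:,2]))
b=cv2.boxPoints((c,sz,a)); print(b)
lm=np.zeros_like(m); lm[170:300,215:375]=1
L=w[lm&(abs(w[...,2]-.106)<.012)]
print('lid rect',cv2.minAreaRect(L[:,:2].astype(np.float32)))
bm=np.zeros_like(m); bm[255:282,260:340]=1
B=w[bm&(w[...,2]>.135)]; print('bar',len(B),cv2.minAreaRect(B[:,:2].astype(np.float32)),np.percentile(B[:,2],[5,50,95]))
hm=np.zeros_like(m); hm[195:260,238:262]=1
H=w[hm&(w[...,2]>.118)]; print('head',len(H),cv2.minAreaRect(H[:,:2].astype(np.float32)),np.percentile(H[:,2],[5,50,95]))
tm=np.zeros_like(m); tm[170:320,100:200]=1
T=w[tm&(w[...,2]>.03)]; print('tray',len(T),cv2.minAreaRect(T[:,:2].astype(np.float32)),np.nanmedian(w[220:270,135:175,2]))
for n,(u,v) in dict(can=(364,135),mag=(259,150)).items(): print(n,w[v,u])
E
```

```text
lid 0.10534652220607921
wood 807 (0.5910965204238892, 0.01244886964559555) (0.022275405004620552, 0.18441499769687653) 12.534671783447266 0.1284772309375677
[[ 0.56021243  0.10004137]
 [ 0.6002361  -0.07997807]
 [ 0.6219806  -0.07514363]
 [ 0.5819569   0.10487581]]
lid rect ((0.5581862330436707, 0.019478172063827515), (0.22984907031059265, 0.2806464731693268), 9.588881492614746)
bar 358 ((0.4735717177391052, 0.005348280072212219), (0.012165386229753494, 0.1398768424987793), 9.68919563293457) [0.14625757 0.15017466 0.15405403]
head 554 ((0.5725032091140747, 0.10622090101242065), (0.11907985806465149, 0.04029025137424469), 14.00385856628418) [0.11932281 0.12638979 0.13157743]
tray 1222 ((0.540168046951294, 0.36428409814834595), (0.17257903516292572, 0.32068419456481934), 89.78556823730469) 0.004596240914892302
can [ 0.77149913 -0.141513    0.14741858]
mag [0.77729734 0.10746466 0.0262187 ]
```

```bash
python3 -m creep '[{"x":40,"y":-36,"turn":-7},{"x":86,"y":-78,"turn":-14},{"x":133,"y":-120,"turn":-21},{"x":180,"y":-163,"turn":-28},{"x":227,"y":-205,"turn":-35},{"x":274,"y":-248,"turn":-42},{"x":321,"y":-290,"turn":-49},{"x":368,"y":-333,"turn":-56},{"x":415,"y":-375,"turn":-63},{"x":462,"y":-418,"turn":-70},{"x":508,"y":-460,"turn":-76},{"x":545,"y":-493,"turn":-82}]'
python3 - <<'E'
from h import *
snap('wrist','w1'); o=readout.get_obs(); print(o['clock'],o['ee_pos'],rot(o).round(3),o['q'].round(2))
E
```

```text
0.15 [ 0.22441408 -0.60964359  0.23888337] [[ 0.938  0.345 -0.001]
 [ 0.345 -0.938  0.001]
 [-0.    -0.001 -1.   ]] [ 1.18  0.47 -0.01  1.6   0.01  1.07 -0.06]invalid input at $[0]: expected keys x, y, z, turn, gripper
```

View pics/w1.png

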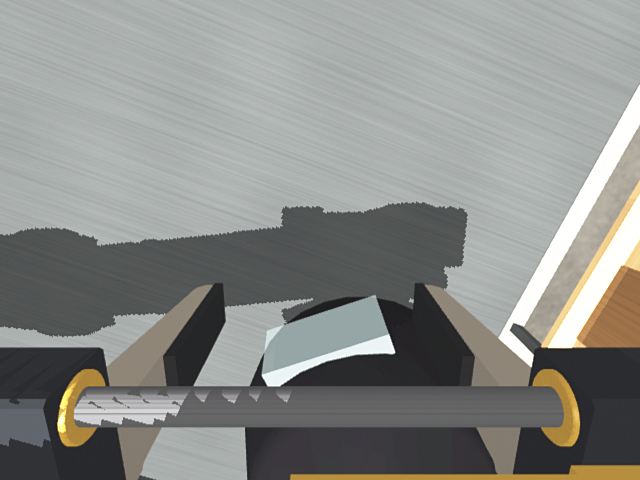

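The call was refused because every row needs all five keys. The arm hasn't moved, and this wrist picture shows only bench, the gripper's shadow and the fingers.

```bash
python3 -m creep '[{"x":40,"y":-36,"z":0,"turn":-7,"gripper":-1},{"x":86,"y":-78,"z":0,"turn":-14,"gripper":-1},{"x":133,"y":-120,"z":0,"turn":-21,"gripper":-1},{"x":180,"y":-163,"z":0,"turn":-28,"gripper":-1},{"x":227,"y":-205,"z":0,"turn":-35,"gripper":-1},{"x":274,"y":-248,"z":0,"turn":-42,"gripper":-1},{"x":321,"y":-290,"z":0,"turn":-49,"gripper":-1},{"x":368,"y":-333,"z":0,"turn":-56,"gripper":-1},{"x":415,"y":-375,"z":0,"turn":-63,"gripper":-1},{"x":462,"y":-418,"z":0,"turn":-70,"gripper":-1},{"x":508,"y":-460,"z":0,"turn":-76,"gripper":-1},{"x":545,"y":-493,"z":0,"turn":-82,"gripper":-1}]' 20
python3 - <<'E'
from h import *
snap('wrist','w2'); o=readout.get_obs(); print(o['clock'],o['ee_pos'],rot(o).round(3),o['q'].round(2))
E
```

```text
clock: 1.65
ee_pos: [0.5662, 0.0433, 0.2394]
ee_rot: [-0.001, 0.626, 0.779, 0.0]
ft_force: [0.9, -0.0, 0.4]
finger_gap: 0.0922
1.7 [0.56820599 0.05166407 0.2398524 ] [[-0.226  0.974  0.002]
 [ 0.974  0.226  0.008]
 [ 0.007  0.004 -1.   ]] [ 0.33  0.41 -0.6   1.77  0.25  1.04 -0.14]
```

View pics/w2.png

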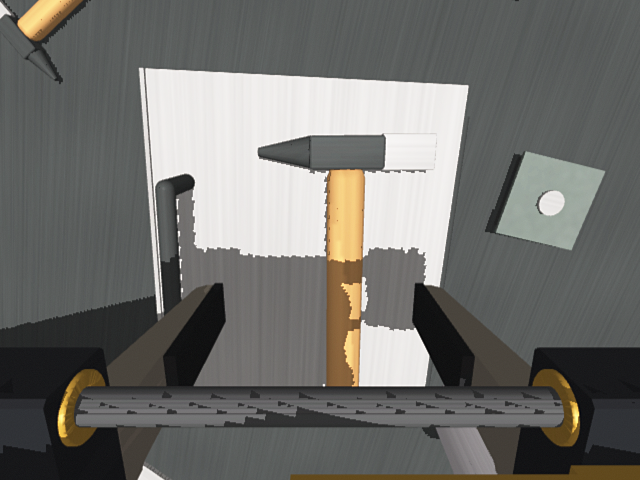

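The wrist view shows the handle between the jaws at column about 345. The head's lower edge is near row 168, columns 258 to 437. I'll measure the grip point from this image.

```bash
python3 - <<'E'
from h import *
w=pts('w2'); p=np.load('pics/w2.npz')['p']; hsv=cv2.cvtColor(p,cv2.COLOR_BGR2HSV)
m=np.zeros((480,640),bool); m[165:385,315:375]=1
P=w[m&(hsv[...,1]>90)&(w[...,2]>.118)]; r=cv2.minAreaRect(P[:,:2].astype(np.float32)); print(len(P),r,np.median(P[:,2]))
hm=np.zeros_like(m); hm[130:175,255:440]=1
H=w[hm&(w[...,2]>.115)]; print(len(H),cv2.minAreaRect(H[:,:2].astype(np.float32)),np.median(H[:,2]))
d=np.array([-.22,.976]); s=P[:,:2]@d; n=P[:,:2]@[.976,.22]
A=np.polyfit(s,n,1); print('angle corr',A[0], 'head face s',s.max())
o=readout.get_obs(); print(o['ee_pos'])
cs=s.max()-.037; cn=np.polyval(A,cs); g=cs*d+cn*np.array([.976,.22]); print('grip',g)
dd=np.array([*g,.112+.006+.006])-o['ee_pos']; print('tool shift mm',(rot(o).T@dd*1000).round(1), 'yaw handle',np.degrees(np.arctan2(*d[::-1])+(-A[0])))
E
```

```text
7476 ((0.5904765129089355, 0.021020270884037018), (0.025587504729628563, 0.16950304806232452), 12.734321594238281) 0.1291947336041464
5706 ((0.5701263546943665, 0.11271049082279205), (0.11967179924249649, 0.02631344087421894), 13.89412784576416) 0.12692734217584245
angle corr 0.0010444315992517823 head face s -0.024597832955789656
[0.56820599 0.05166407 0.2398524 ]
grip [0.57985093 0.06752997]
tool shift mm [ 12.   14.4 116. ] yaw handle 102.64289039497802
```

The grip point agrees with the first estimate to within 1 mm. Going down with the tips about 4 mm above the lid, since the lid limits the depth.

```bash
python3 -m creep '[{"x":12,"y":14,"z":10,"turn":0,"gripper":-1},{"x":12,"y":14,"z":35,"turn":0,"gripper":-1},{"x":12,"y":14,"z":60,"turn":0,"gripper":-1},{"x":12,"y":14,"z":80,"turn":0,"gripper":-1},{"x":12,"y":14,"z":95,"turn":0,"gripper":-1},{"x":12,"y":14,"z":103,"turn":0,"gripper":-1},{"x":12,"y":14,"z":103,"turn":0,"gripper":-1},{"x":12,"y":14,"z":103,"turn":0,"gripper":1},{"x":12,"y":14,"z":103,"turn":0,"gripper":1},{"x":12,"y":14,"z":103,"turn":0,"gripper":1},{"x":12,"y":14,"z":103,"turn":0,"gripper":1},{"x":12,"y":14,"z":103,"turn":0,"gripper":1}]' 40
python3 -m creep '[{"x":0,"y":0,"z":0,"turn":0,"gripper":1},{"x":0,"y":0,"z":0,"turn":0,"gripper":1},{"x":0,"y":0,"z":-10,"turn":0,"gripper":1},{"x":0,"y":0,"z":-30,"turn":0,"gripper":1},{"x":0,"y":0,"z":-60,"turn":0,"gripper":1},{"x":0,"y":0,"z":-90,"turn":0,"gripper":1},{"x":0,"y":0,"z":-110,"turn":0,"gripper":1},{"x":0,"y":0,"z":-120,"turn":0,"gripper":1},{"x":0,"y":0,"z":-120,"turn":0,"gripper":1},{"x":0,"y":0,"z":-120,"turn":0,"gripper":1}]' 40
python3 - <<'E'
from h import *
o=readout.get_obs(); print(o['ee_pos'],rot(o).round(3),o['ft_force'])
t=np.array([.495,.364,.16]); print((rot(o).T@(t-o['ee_pos'])*1000).round(1))
snap('wrist','w3')
E
```

```text
clock: 3.2
ee_pos: [0.5794, 0.0673, 0.1371]
ee_rot: [-0.001, 0.622, 0.783, 0.004]
ft_force: [-0.5, 0.5, 0.1]
finger_gap: 0.0439
clock: 4.45
ee_pos: [0.5785, 0.0662, 0.2563]
ee_rot: [-0.002, 0.622, 0.783, 0.003]
ft_force: [-0.2, -1.0, -4.5]
finger_gap: 0.0256
[0.57853038 0.06620287 0.25627465] [[-0.226  0.974  0.001]
 [ 0.974  0.226  0.008]
 [ 0.007  0.003 -1.   ]] [-0.23284687 -0.99505253 -4.5113979 ]
[308.3 -14.3  98.5]
```

View pics/w3.png

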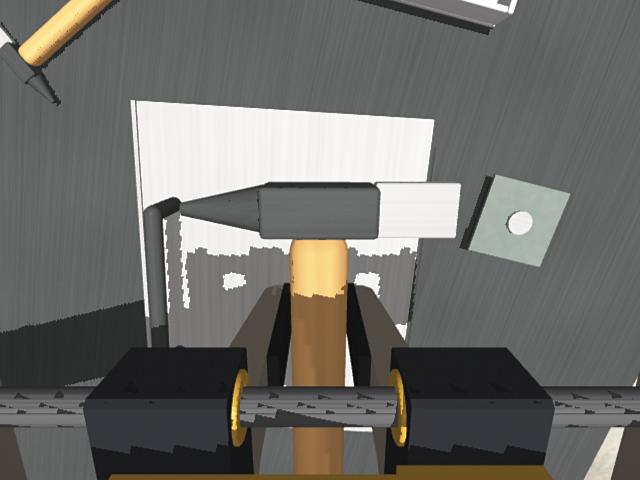

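The hammer is held level: the gap is 25.6 mm and the wrist reads 4.5 N down. I'll carry it over the tray and turn it along the tray with the head towards the robot.

```bash
python3 -m creep '[{"x":15,"y":0,"z":0,"turn":-5,"gripper":1},{"x":45,"y":-2,"z":0,"turn":-12,"gripper":1},{"x":80,"y":-4,"z":0,"turn":-20,"gripper":1},{"x":115,"y":-6,"z":0,"turn":-28,"gripper":1},{"x":150,"y":-8,"z":0,"turn":-36,"gripper":1},{"x":185,"y":-10,"z":0,"turn":-44,"gripper":1},{"x":220,"y":-12,"z":10,"turn":-52,"gripper":1},{"x":255,"y":-14,"z":30,"turn":-60,"gripper":1},{"x":285,"y":-14,"z":50,"turn":-68,"gripper":1},{"x":303,"y":-14,"z":70,"turn":-74,"gripper":1},{"x":308,"y":-14,"z":90,"turn":-77,"gripper":1},{"x":308,"y":-14,"z":98,"turn":-77,"gripper":1}]' 40
python3 - <<'E'
from h import *
snap('top','top1')
o=readout.get_obs(); print(o['ee_pos'],rot(o).round(3),o['ft_force'],o['q'].round(2))
E
```

```text
clock: 6.0
ee_pos: [0.4948, 0.3627, 0.1582]
ee_rot: [-0.001, -0.0, 1.0, 0.003]
ft_force: [0.2, 0.1, -3.1]
finger_gap: 0.0256
[0.4950621  0.36216863 0.15793677] [[-1.     0.001 -0.002]
 [ 0.001  1.     0.005]
 [ 0.002  0.005 -1.   ]] [-0.60748355 -0.13955969 -4.19418721] [-0.08  0.67 -0.85  1.72  0.58  1.01  0.43]
```

View pics/top1.png

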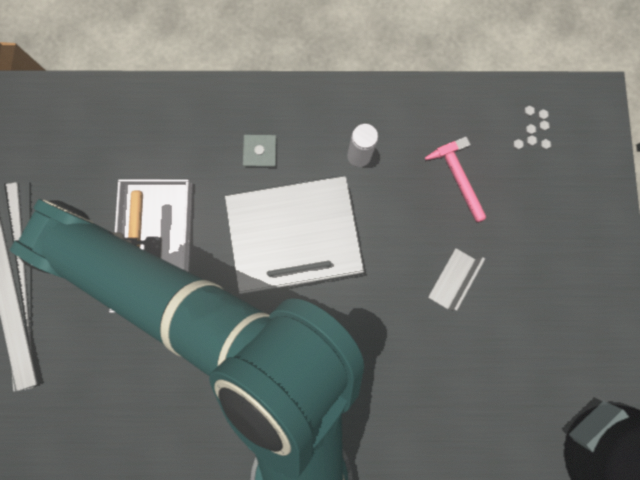

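The top view shows the handle at (135,215) over the tray and parallel to its walls. The lid is clear of the hammer. Lowering now.

```bash
python3 -m creep '[{"x":0,"y":1,"z":15,"turn":0,"gripper":1},{"x":0,"y":1,"z":40,"turn":0,"gripper":1},{"x":0,"y":1,"z":65,"turn":0,"gripper":1},{"x":0,"y":1,"z":85,"turn":0,"gripper":1},{"x":0,"y":1,"z":100,"turn":0,"gripper":1},{"x":0,"y":1,"z":110,"turn":0,"gripper":1},{"x":0,"y":1,"z":115,"turn":0,"gripper":1},{"x":0,"y":1,"z":118,"turn":0,"gripper":1},{"x":0,"y":1,"z":120,"turn":0,"gripper":1},{"x":0,"y":1,"z":121,"turn":0,"gripper":1},{"x":0,"y":1,"z":121,"turn":0,"gripper":1}]' 40
python3 - <<'E'
from h import *
snap('wrist','w4'); snap('side','side1')
E
```

```text
clock: 7.42
ee_pos: [0.495, 0.3638, 0.0371]
ee_rot: [-0.001, 0.0, 1.0, 0.003]
ft_force: [-0.5, -0.6, -3.4]
finger_gap: 0.0255
```

View pics/w4.png

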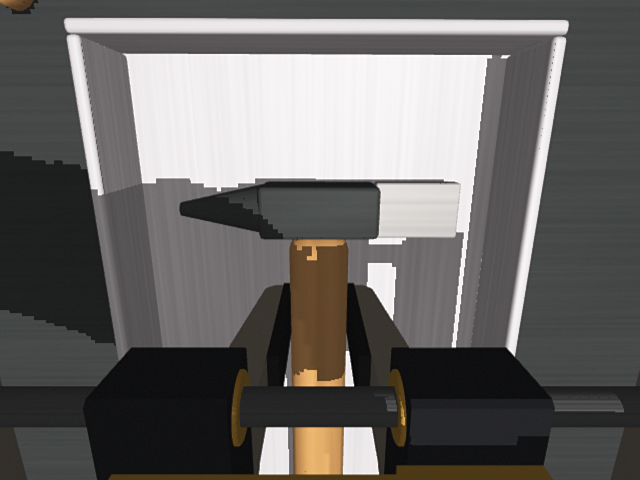

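The hammer sits inside the tray walls but isn't resting on the floor yet, since the full weight is still on the wrist. I'll ease it down in small steps.

```bash
python3 -m creep '[{"x":0,"y":0,"z":1,"turn":0,"gripper":1},{"x":0,"y":0,"z":1.5,"turn":0,"gripper":1},{"x":0,"y":0,"z":2,"turn":0,"gripper":1},{"x":0,"y":0,"z":2,"turn":0,"gripper":1}]' 40
```

```text
clock: 8.02
ee_pos: [0.4951, 0.364, 0.0361]
ee_rot: [-0.0, 0.0, 1.0, 0.003]
ft_force: [-1.0, -1.6, 4.9]
finger_gap: 0.0254
```

The floor is carrying it (+4.9 N). I'll release, wait, then lift.

```bash
python3 -m creep '[{"x":0,"y":0,"z":0,"turn":0,"gripper":0.2},{"x":0,"y":0,"z":0,"turn":0,"gripper":0},{"x":0,"y":0,"z":0,"turn":0,"gripper":-0.4},{"x":0,"y":0,"z":0,"turn":0,"gripper":-0.4},{"x":0,"y":0,"z":0,"turn":0,"gripper":-0.4},{"x":0,"y":0,"z":-15,"turn":0,"gripper":-0.4},{"x":0,"y":0,"z":-50,"turn":0,"gripper":-0.4},{"x":0,"y":0,"z":-100,"turn":0,"gripper":-0.4},{"x":0,"y":0,"z":-150,"turn":0,"gripper":-0.4},{"x":0,"y":0,"z":-190,"turn":0,"gripper":-0.4},{"x":0,"y":0,"z":-210,"turn":0,"gripper":-0.4},{"x":0,"y":0,"z":-215,"turn":0,"gripper":-0.4}]' 20
python3 - <<'E'
from h import *
snap('side','side2')
o=readout.get_obs(); print(o['ee_pos'],o['finger_gap'])
a=np.radians(9.65); t=np.array([.4736,.0053,.25]); print((rot(o).T@(t-o['ee_pos'])*1000).round(1))
E
```

```text
clock: 9.52
ee_pos: [0.4955, 0.363, 0.2521]
ee_rot: [0.0, 0.001, 1.0, 0.003]
ft_force: [0.2, -1.1, -0.2]
finger_gap: 0.0645
[0.49538272 0.36276637 0.25152267] 0.06490381974469525
[ 2.140e+01 -3.575e+02 -3.000e-01]
```

View pics/side2.png

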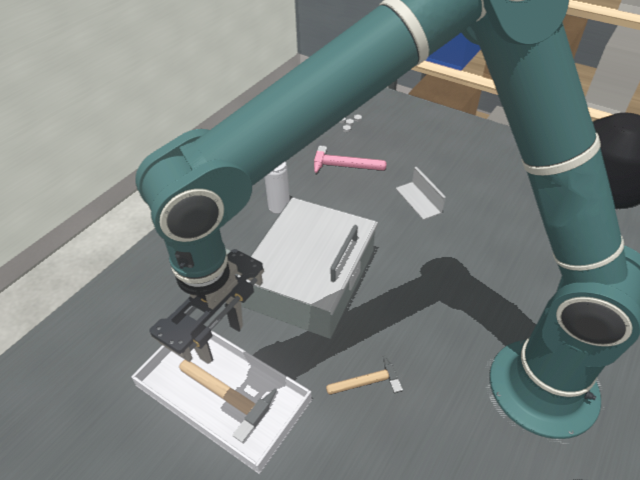

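The side view shows the hammer lying flat in the tray, around (225,390), let go. The lid is shut. Next I go above the bar.

```bash
python3 -m creep '[{"x":1,"y":-20,"z":0,"turn":6,"gripper":-0.4},{"x":3,"y":-55,"z":0,"turn":14,"gripper":-0.4},{"x":5,"y":-95,"z":0,"turn":22,"gripper":-0.4},{"x":8,"y":-135,"z":0,"turn":30,"gripper":-0.4},{"x":10,"y":-175,"z":0,"turn":38,"gripper":-0.4},{"x":12,"y":-215,"z":0,"turn":46,"gripper":-0.4},{"x":15,"y":-255,"z":0,"turn":54,"gripper":-0.4},{"x":17,"y":-295,"z":0,"turn":62,"gripper":-0.4},{"x":19,"y":-325,"z":0,"turn":70,"gripper":-0.4},{"x":21,"y":-345,"z":0,"turn":76,"gripper":-0.4},{"x":21,"y":-357,"z":0,"turn":80,"gripper":-0.4},{"x":21,"y":-357,"z":0,"turn":80,"gripper":-0.4}]' 20
python3 - <<'E'
from h import *
snap('wrist','w5'); snap('top','top2')
o=readout.get_obs(); print(o['ee_pos'],rot(o).round(3),o['q'].round(2))
w=pts('w5'); z=w[...,2]; r=np.hypot(w[...,0]-.4736,w[...,1]-.0053)
B=w[(z>.138)&(z<.165)&(r<.085)]; print(len(B), cv2.minAreaRect(B[:,:2].astype(np.float32)) if len(B)>5 else '')
E
```

```text
clock: 11.08
ee_pos: [0.4732, 0.0048, 0.2484]
ee_rot: [-0.003, 0.644, 0.765, 0.001]
ft_force: [-0.1, 0.8, -0.8]
finger_gap: 0.0641
[0.4734906  0.00624396 0.24887758] [[-0.174  0.985 -0.002]
 [ 0.985  0.174  0.006]
 [ 0.006 -0.001 -1.   ]] [ 0.5   0.23 -0.65  1.98  0.16  0.99 -0.05]
3484 ((0.4729194641113281, 0.005272574722766876), (0.012012320570647717, 0.14038322865962982), 9.6437349319458)
```

View pics/w5.png

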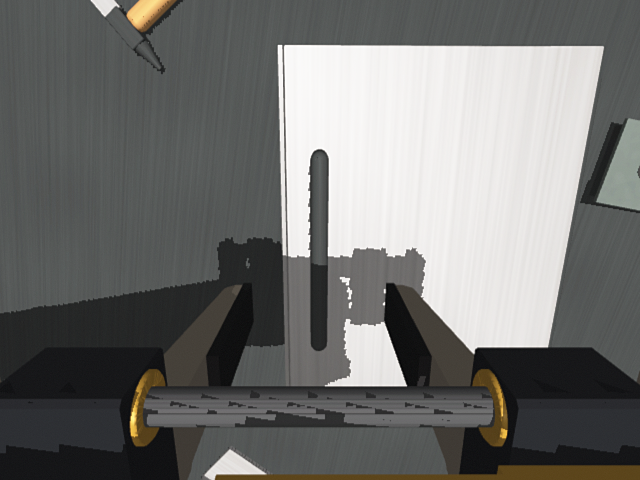

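The bar is at column 319, centred between the jaws and parallel to them: centre (0.473, 0.005), yaw 9.6°. The axis height should be 0.146. Descending and gripping.

```bash
python3 -m creep '[{"x":0,"y":-0.5,"z":15,"turn":0,"gripper":-0.4},{"x":0,"y":-0.5,"z":40,"turn":0,"gripper":-0.4},{"x":0,"y":-0.5,"z":65,"turn":0,"gripper":-0.4},{"x":0,"y":-0.5,"z":85,"turn":0,"gripper":-0.4},{"x":0,"y":-0.5,"z":95,"turn":0,"gripper":-0.4},{"x":0,"y":-0.5,"z":98,"turn":0,"gripper":-0.4},{"x":0,"y":-0.5,"z":98,"turn":0,"gripper":1},{"x":0,"y":-0.5,"z":98,"turn":0,"gripper":1},{"x":0,"y":-0.5,"z":98,"turn":0,"gripper":1},{"x":0,"y":-0.5,"z":98,"turn":0,"gripper":1},{"x":0,"y":-0.5,"z":98,"turn":0,"gripper":1},{"x":0,"y":-0.5,"z":98,"turn":0,"gripper":1}]' 25
python3 - <<'E'
from h import *
o=readout.get_obs(); Rm=rot(o); print(o['ee_pos'],o['finger_gap'],o['ft_force'],Rm.round(3))
a=np.radians(9.65); bx=np.array([np.cos(a),np.sin(a),0]); r=np.hypot(.195,.046); t0=np.arctan2(.046,.195)
for d in range(0,61,5):
    t=t0+np.radians(d); D=bx*(.195-r*np.cos(t))+np.array([0,0,r*np.sin(t)-.046]); print(d,(Rm.T@D*1000).round(1))
E
```

```text
clock: 12.68
ee_pos: [0.4729, 0.0067, 0.151]
ee_rot: [-0.002, 0.643, 0.766, 0.002]
ft_force: [-0.0, -0.5, 0.7]
finger_gap: 0.0112
[0.47288882 0.00665137 0.15097661] 0.011217468766791508 [-0.01158066 -0.52547619  0.71621486] [[-0.174  0.985 -0.002]
 [ 0.985  0.174  0.006]
 [ 0.006 -0.001 -1.   ]]
0 [0. 0. 0.]
5 [  0.1   4.7 -16.8]
10 [  0.1  10.9 -33.2]
15 [  0.2  18.5 -48.9]
20 [  0.2  27.4 -63.9]
25 [  0.2  37.6 -78.1]
30 [  0.2  49.1 -91.4]
35 [   0.2   61.6 -103.6]
40 [   0.2   75.1 -114.6]
45 [ 1.000e-01  8.950e+01 -1.245e+02]
50 [ 1.000e-01  1.048e+02 -1.330e+02]
55 [   0.   120.7 -140.2]
60 [-1.000e-01  1.372e+02 -1.460e+02]
```

Gripped (gap 11.2 mm). Raising along the hinge arc, first half.

```bash
python3 -m creep '[{"x":0,"y":2.2,"z":-8.5,"turn":0,"gripper":1},{"x":0,"y":4.7,"z":-16.8,"turn":0,"gripper":1},{"x":0,"y":7.6,"z":-25,"turn":0,"gripper":1},{"x":0,"y":10.9,"z":-33.2,"turn":0,"gripper":1},{"x":0,"y":14.5,"z":-41.1,"turn":0,"gripper":1},{"x":0,"y":18.5,"z":-48.9,"turn":0,"gripper":1},{"x":0,"y":22.8,"z":-56.5,"turn":0,"gripper":1},{"x":0,"y":27.4,"z":-63.9,"turn":0,"gripper":1},{"x":0,"y":32.4,"z":-71.1,"turn":0,"gripper":1},{"x":0,"y":37.6,"z":-78.1,"turn":0,"gripper":1},{"x":0,"y":43.2,"z":-84.9,"turn":0,"gripper":1},{"x":0,"y":49.1,"z":-91.4,"turn":0,"gripper":1}]' 25
python3 - <<'E'
from h import *
o=readout.get_obs(); Rm=rot(o); p=o['ee_pos']; print(p,o['finger_gap'],o['ft_force'],Rm.round(3))
a=np.radians(9.65); bx=np.array([np.cos(a),np.sin(a),0]); r=np.hypot(.195,.046); t0=np.arctan2(.046,.195)
p0=np.array([.4729,.0067,.151])
for d in (30,35,40,45,50,55,60):
    t=t0+np.radians(d); D=p0+bx*(.195-r*np.cos(t))+np.array([0,0,r*np.sin(t)-.046])-p; print(d,(Rm.T@D*1000).round(1))
snap('side','side3')
E
```

```text
clock: 14.18
ee_pos: [0.5193, 0.0145, 0.2426]
ee_rot: [-0.004, 0.643, 0.766, -0.001]
ft_force: [-9.2, -0.7, 2.4]
finger_gap: 0.0111
[0.51928855 0.01449384 0.24262064] 0.011057390616631187 [-9.22285939 -0.72431199  2.4350658 ] [[-0.174  0.985 -0.008]
 [ 0.985  0.174  0.004]
 [ 0.005 -0.007 -1.   ]]
30 [0.1 2.1 0.3]
35 [  0.1  14.5 -12. ]
40 [  0.   28.  -23.2]
45 [ -0.   42.4 -33.1]
50 [ -0.1  57.6 -41.7]
55 [ -0.1  73.5 -49. ]
60 [ -0.2  89.9 -54.9]
```

View pics/side3.png

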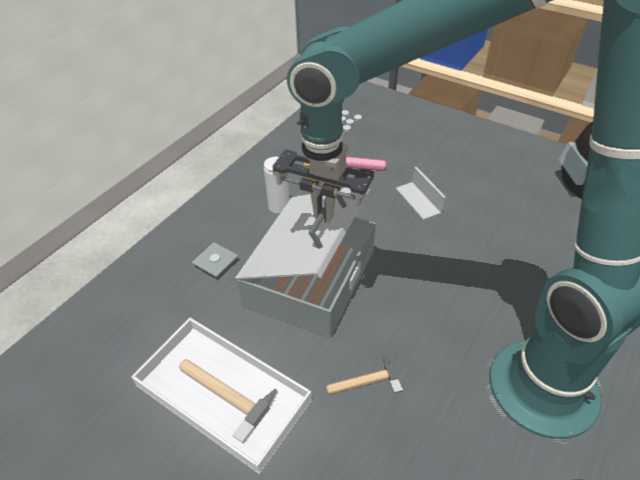

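The side view shows the lid half open and held by its bar at about (320,225). The hammer is flat in the tray. Continuing to 60°.

```bash
python3 -m creep '[{"x":0,"y":7,"z":-6,"turn":0,"gripper":1},{"x":0,"y":14.5,"z":-12,"turn":0,"gripper":1},{"x":0,"y":21,"z":-17.7,"turn":0,"gripper":1},{"x":0,"y":28,"z":-23.2,"turn":0,"gripper":1},{"x":0,"y":35,"z":-28.3,"turn":0,"gripper":1},{"x":0,"y":42.4,"z":-33.1,"turn":0,"gripper":1},{"x":0,"y":49.9,"z":-37.5,"turn":0,"gripper":1},{"x":0,"y":57.6,"z":-41.7,"turn":0,"gripper":1},{"x":0,"y":65.5,"z":-45.5,"turn":0,"gripper":1},{"x":0,"y":73.5,"z":-49,"turn":0,"gripper":1},{"x":0,"y":81.6,"z":-52.1,"turn":0,"gripper":1},{"x":0,"y":89.9,"z":-54.9,"turn":0,"gripper":1}]' 25
python3 -m creep '[{"x":0,"y":1.5,"z":0,"turn":0,"gripper":1},{"x":0,"y":1.5,"z":0,"turn":0,"gripper":1},{"x":0,"y":1.5,"z":0,"turn":0,"gripper":1},{"x":0,"y":1.5,"z":0,"turn":0,"gripper":1}]' 25
python3 - <<'E'
from h import *
o=readout.get_obs(); p=o['ee_pos']; print(p,o['finger_gap'],o['ft_force'],abs(o['dq']).max())
a=np.radians(9.65); bx=np.array([np.cos(a),np.sin(a),0]); d=p-np.array([.4729,.0067,.151])
x=.195-d@bx; z=.046+d[2]; print('lid from TCP',np.degrees(np.arctan2(z,x)-np.arctan2(.046,.195)),'r',np.hypot(x,z))
snap('side','side4'); w=pts('side4')
# lid underside/top points from the side camera, box frame about the hinge
h=np.array([.4729,.0053,.1])+bx*.195; by=np.array([-bx[1],bx[0],0]); h[2]=.1
q=w-h; X=q@bx; Y=q@by; Z=q[...,2]
m=(abs(Y)<.137)&(X>-.12)&(X<-.01)&(Z>.03)&(Z<.2)
m&=abs(np.degrees(np.arctan2(Z,-X))-60)<12
A=np.polyfit(Z[m],X[m],1); res=X[m]-np.polyval(A,Z[m]); k=abs(res)<2*np.median(abs(res))+.002
A=np.polyfit(Z[m][k],X[m][k],1); print(m.sum(),k.sum(),'lid from depth',np.degrees(np.arctan2(1,-A[0])),A)
t=w[330:440,170:280]; print('hammer top z',np.nanpercentile(w[375:390,205:220,2],[10,50,90]))
E
```

```text
clock: 15.72
ee_pos: [0.6097, 0.0298, 0.2999]
ee_rot: [-0.003, 0.643, 0.766, -0.0]
ft_force: [-2.7, -0.9, 3.0]
finger_gap: 0.0107
clock: 16.23
ee_pos: [0.6111, 0.03, 0.3002]
ee_rot: [-0.003, 0.643, 0.766, -0.0]
ft_force: [-3.3, -1.0, 4.4]
finger_gap: 0.0107
[0.61114657 0.03001223 0.30018615] 0.010661795671306519 [-3.27748088 -0.95268008  4.39661636] 0.001219136795917663
lid from TCP 61.043751955263055 r 0.20273349189086556
1194 1010 lid from depth 58.139438665942606 [-0.62149057  0.01102589]
hammer top z [0.00516649 0.02591457 0.02873808]
```

View pics/side4.png

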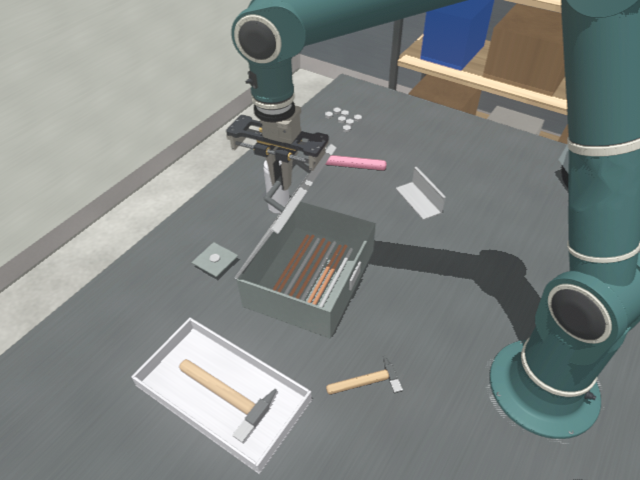

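The lid is at 61° from the TCP pose and about 58° from the depth image, both inside 54 to 66°. It is still and held, and the hammer lies flat. Handing in.

```bash
python3 -c "
from h import *
o=readout.get_obs(); print(o['ee_pos'],o['finger_gap'],o['ft_force']); print(bot.close_job())"
```

```text
[0.61113845 0.03003589 0.30016687] 0.011000418427468918 [-3.10186844 -0.68575142  4.68615721]
the job is handed in; nothing more can be done
None
```

The hammer is lying flat in the aluminium tray, and I handed in at about 16 s of the 64 s allowed with the gripper still holding the lid near 60°. The hand-in reports no verdict, so what follows is only what my own checks showed.

- **Hammer:** I picked the larger wooden-handled one off the shut lid and lowered it until the tray floor carried it, then let go. The last picture shows it flat in the tray, with the top of the handle at about 26 mm, against 29 mm expected.
- **Lid angle:** the arm's position gives 61.0°, and a rough fit to the side camera's depth image gives 58.1°. They disagree by 3°, but both are inside 54–66°.
- **Hold:** the arm was still, with a finger gap of 11 mm on the 12 mm bar and about 5.7 N at the wrist. The bar may have slipped about 2 mm in the fingers on the way up.
- **Other things on the bench:** the angle iron and magnet square look unmoved. The spray can is partly hidden behind the gripper in the last picture, but it looked unmoved in the previous one. I judged these by eye and did not measure them.

My first move call was refused because of its row format. It cost no arm motion, only one unneeded picture.

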